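# Weigh two sealed vessels against each other and cap the heavier

### The arm

A 6-joint arm with a two-finger parallel gripper is mounted at the origin on a cart in front of the work surface, level with it; the furniture and walls round the work are solid. World frame = base frame: x ahead of the robot, y to its left, z up, the work surface at z = 0. Lengths are in m, angles in rad, forces in N, time in s.
With the tool pointing down it reaches from about 0.35 to 0.975 m from the base axis. Payload 4.9 kg.
Tool frame: the origin (TCP) lies between the finger pads; the fingertips stand 14 mm ahead of it and the grasp point (between the pads) lies 5 mm behind it (manip.tcp_to_tips is the distance from the TCP to the fingertips, in m); z points along the fingers, y is the line along which they close (so a half turn about z gives the same grasp; the last joint's range is limited). The gripper opens to 85 mm and grips with 20 to 120 N. Pads are 22 mm wide; open, the fingers measure 114 mm over their backs; the gripper's body (76 mm by 85 mm) begins 54 mm behind the grasp point. The pads swing forward as they close: fully open they stand 13 mm farther back than shut.
Start: joints at [1.215, 0.053, 1.613, -0, 1.476, -0.119], TCP at [0.147, 0.608, 0.245] pointing down, gripper open.
Joint ranges: [-3.01, 3.01], [-1.01, 2.22], [0.06, 2.58], [-1.02, 4.17], [0.09, 2.62], [-3.14, 3.14]. Speed limits (rad/s): [2.57, 2.57, 3.14, 3.14, 3.14, 3.14].

### API

Orientations are given as a unit quaternion [w, x, y, z].
In Python, from plant import manip gives the robot as it stands.
- The arm moves only by the tool servo_tool, never from a script. Its argument "moves" is a list that holds one entry, the list of rows, each a list of 7 numbers: the shift along the tool's x, y, z in mm, then the turn, a rotation vector about the tool's x, y, z in degrees, then the finger opening in mm, from 0 to 85.4. In form: [[[x, y, z, ax, ay, az, fingers], ...]]. A call has 1 to 12 rows; each row shifts and turns the commanded pose from where the row before left it, along the tool's axes as they then stand; what a row does not reach is not made up. A row lasts 1/8 s, in which the tool goes at most 62.5 mm and 10.7 degrees, less where a joint would pass 70% of its speed; a pose out of reach is approached as far as the arm can. A call with a gripper value outside its range is refused whole. The fingers move at their own pace and stop on an object; the grip force is fixed at half the most. Time passes only in rows, so rows that do not move let the fingers close. It gives the time, the measured TCP pose, the force, the opening and the grip force at its end, in the units of the state.
- manip.state(): the state, without advancing time (a new reading comes with each control period).
- manip.grab_frame(name): name is "side" or "top"; returns a dict with "image" (400x640x3 uint8, blue, green, red), "mtx" (3x3 intrinsics, pixels), "dist_coeffs" ([k1, k2, p1, p2, k3] as OpenCV has them; the pictures are not rectified), "eye" and "rotation" of the camera in the world. Camera axes: x right, y down, z forward; pixel columns grow to the right and rows downward; lengths in m; the calibration is good to about 2 mm. A picture is of the moment at which its call begins. There is no depth.
- manip.job_done(): hands the job in; it is judged then, once.
The state is a dict: "time": time; "joint_pos": joint angles; "joint_vel": joint speeds; "joint_efforts": joint torques, N m; "tool_pos": TCP position; "tool_rot": TCP orientation; "contact_force": force on the tool from outside, world axes, zero at the start; "ft_torque": the same for the moment, N m; "gripper_width": opening from 0.0 (shut) to 1.0 (fully open); "grasp_force": force on a finger pad.
Only numpy, scipy, OpenCV 4.12 (cv2) and the standard library are available. Lean on these libraries where they do the work, as an engineer would, in place of code of your own. Each camera call takes 0.05 s, during which the arm holds its last target. There are 200 camera calls.

### The job

Two sealed sample vessels look alike, but one holds the heavier charge. Stand them upright on the two pans of the equal-arm balance, one on each, let go and see which pan sinks; then push the ribbed cap fully home over the neck of the heavier vessel, its rim down on the shoulder, and leave both vessels standing on their pans. Be gentle: neither pan may ever be loaded with more than 25 N in all, and the other things on the bench stay where they are.

Things in the scene. Friction and masses are not known exactly. Their poses are not given: they have to be found in the camera images.
- vessel_a: sealed steel vessel: upright cylinder 42 mm in diameter, 60 mm tall to a flat shoulder, with a solid neck 18 mm tall on it (26 mm in diameter for the lower 8 mm, then tapering to 19 mm). Origin at the centre of the underside, z up. One vessel weighs about 0.12 kg, the other 0.22 kg; which is which changes and cannot be seen. Its charge has 1.5 mm of play.
- vessel_b: the other vessel, outwardly identical to vessel_a; same origin and axes. A tall titrator stands close behind the vessels, from x = 0.48 on and y = 0.13 to 0.29, taller than the tool can pass: carry the vessels round in front of it.
- cap: grey ribbed cap, mouth down: 42 mm in diameter, 25 mm tall, about 0.05 kg, top closed. Origin at the centre of its rim (underside), z up. Bore 29 mm wide, 21 mm deep, with a tight seal disc 5 to 8 mm inside; a neck pushed in drives the disc up against a steady drag of 5 to 9 N, so the cap never drops home by itself. Home: rim on the shoulder, its origin 60 mm above the vessel's.
- balance: grey equal-arm balance, base 100 x 260 mm, fixed to the bench. Origin at the centre of the underside, z up, y along the beam to the left pan. The pans stand 90 mm to either side (+y left, -y right) and stay level; one goes up to 12 mm down from the middle as the other rises. Nothing between the pans is higher than 75 mm.
- pan_left: left pan (+y of the balance), a disc 64 mm wide; origin at the centre of its floor, where a vessel stands inside a ring 50 mm wide and 5 mm tall; 89 to 119 mm above the bench with the beam level. Its post slips: loaded beyond about 4.5 N, a pan at its lower stop sinks and stays sunk, by 0 to 20 mm, unlike each time and not to be seen, and only then bears firmly, on a spring of 1 mm per 8 N.
- pan_right: the same for the right pan (at -y of the balance), with its own sink. Behind it and to its right, 0.24 m above the bench, the lever handle of the rear unit sticks out at about x = 0.62, y = -0.29: keep the gripper clear of it.
- beam (a joint): tilt of the beam in rad: 0 level, positive when the RIGHT pan is down, negative when the LEFT pan is down; stops at about +-0.13. A light spring levels the empty beam; one vessel alone, or the difference of the two, takes it to its stop.
- wash_bottle: bystander: white wash bottle 206 mm tall, 70 mm wide, at the back. Origin at the centre of its underside.
- timer: bystander: small flat timer, 62 x 62 x 18 mm, in front of the balance. Origin at the centre of its underside.
- cotton_wad: bystander: white wad, 62 x 64 x 45 mm, in front of the balance. Origin at the centre of its underside.
Mind the look-alikes: they are no part of the job. Leave any purple or turquoise look-alike of the vessel_b alone.

How it is judged:
By the outcome, as a careful person would: the job done as asked, in the order asked, and still so for the second after the job is handed in, with the robot touching nothing.
It also fails if it takes over 72 s, if anything falls off the work surface, if the arm or the gripper's body presses on something with over 40 N, if the wrist force passes 120 N, or if a joint passes its speed limit or range.

## Working session

There is one attempt and no reset: what is moved stays moved. The work goes in short steps, Python scripts to look and compute and a tool call to move; the robot and the scene stay as the last step left them, time stands still between calls to the robot, and variables do not carry over. Pictures are saved under pics/ and viewed, at most 10 in all, crops included, and the job is handed in when it is done.

Besides the shell and the picture viewer there is one more tool, called after "Call:" as a command line: name --argument value ..., lists and objects as JSON in quotes. servo_tool: Moves the arm, as the interface text tells. Its arguments: {"type":"object","properties":{"moves":{"type":"array"}},"required":["moves"]}

```bash
ls; mkdir -p pics; cat > h.py <<'E'
import numpy as np, cv2
from plant import manip
def grab(n,fn=None):
    f=manip.grab_frame(n)
    if fn: cv2.imwrite('pics/'+fn,f['image'])
    return f
def ray(f,uv):
    p=cv2.undistortPoints(np.array([[uv]],float),np.array(f['mtx'],float),np.array(f['dist_coeffs'],float))[0,0]
    d=np.array(f['rotation'])@np.array([p[0],p[1],1.]); return np.array(f['eye'],float),d/np.linalg.norm(d)
def onz(f,uv,z):
    e,d=ray(f,uv); return e+d*(z-e[2])/d[2]
def tri(f1,u1,f2,u2):
    e1,d1=ray(f1,u1); e2,d2=ray(f2,u2)
    s=np.linalg.lstsq(np.c_[d1,-d2],e2-e1,rcond=None)[0]
    a,b=e1+s[0]*d1,e2+s[1]*d2; return (a+b)/2,np.linalg.norm(a-b)
def proj(f,P):
    R=np.array(f['rotation']).T
    return cv2.projectPoints(np.atleast_2d(np.array(P,float)),cv2.Rodrigues(R)[0],-R@np.array(f['eye'],float),np.array(f['mtx'],float),np.array(f['dist_coeffs'],float))[0][:,0]
E
python3 - <<'E'
from h import *
for n in('side','top'):
    f=grab(n,n+'0.png'); print(n,f['eye'],np.round(f['rotation'],3).tolist(),f['mtx'])
print(manip.state())
E
```

```text
pics
side [ 0.39479992 -0.98285199  0.856314  ] [-0.446, 0.89, -0.086, 0.031] [[480.1423854    0.         327.1471733 ]
 [  0.         480.1423854  195.49013343]
 [  0.           0.           1.        ]]
top [0.47900177 0.00256846 1.25881331] [-0.026, 0.714, -0.699, 0.034] [[375.68734871   0.         318.70280668]
 [  0.         375.68734871 203.92350482]
 [  0.           0.           1.        ]]
{'time': 0.1, 'joint_pos': array([ 1.21502096e+00,  5.32656886e-02,  1.61418371e+00,  2.67999453e-05,
        1.47598385e+00, -1.19007461e-01]), 'joint_vel': array([ 0.00121194,  0.00025171, -0.00457738, -0.00016879,  0.00058981,
        0.0006628 ]), 'joint_efforts': array([-2.20316279e-04, -3.94912076e+01, -3.71358740e+01, -1.95703210e-04,
        4.02128135e-03,  4.05475078e-06]), 'tool_pos': array([0.14640759, 0.60705041, 0.24418539]), 'tool_rot': array([-2.29388798e-04,  1.18108850e-01,  9.93000228e-01, -8.91349630e-04]), 'contact_force': array([-0.59470074,  0.00517643, -0.68775429]), 'ft_torque': array([-0.01798948, -0.031032  , -0.03061656]), 'grasp_force': 0.0, 'gripper_width': 1.002410540762901}
```

View pics/side0.png

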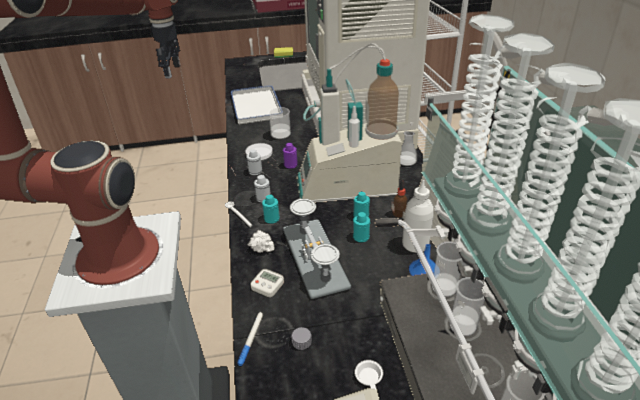

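View pics/top0.png

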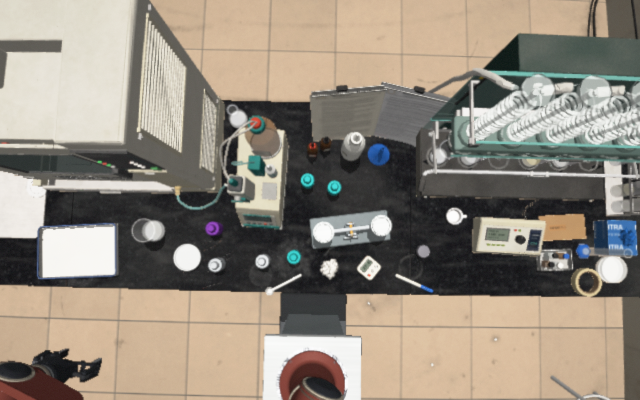

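The side view shows silver vessels at about (254,162) and (263,188), pans at (302,207) and (325,254), and the cap at (301,338). The top view has the vessels at (216,265) and (262,261), pans at (322,231) and (381,226), and the cap at (423,251). I'll zoom in next; the rotation is a quaternion.

```bash
cat > fix.py <<'E'
s=open('h.py').read()
s=s.replace("    if fn:","    q=np.array(f['rotation'],float)\n    f['rotation']=Rotation.from_quat(np.r_[q[1:],q[0]]).as_matrix()\n    if fn:",1).replace("import numpy as np, cv2","import numpy as np, cv2\nfrom scipy.spatial.transform import Rotation")
open('h.py','w').write(s)
E
python3 fix.py; python3 - <<'E'
from h import *
s=grab('side'); t=grab('top')
def sc(c,k): return cv2.resize(c,None,fx=k,fy=k,interpolation=cv2.INTER_CUBIC)
a=sc(s['image'][140:290,230:350],3); b=sc(t['image'][205:285,200:300],4); c=sc(t['image'][205:285,300:400],4)
d=sc(np.hstack([s['image'][320:360,280:325],t['image'][231:271,400:445]]),4)
o=np.zeros((600,800,3),np.uint8)
o[:450,:360]=a; o[:260,370:770]=b[40:300]; o[265:585,370:770]=c; o[450:600,:360]=d[:150]
cv2.imwrite('pics/z1.png',o)
for n,u,v,z in(('va',(254,162),(216,265),.07),('vb',(263,188),(262,261),.07),('pl',(302,207),(322,231),.1),('pr',(325,254),(381,226),.1),('cap',(301,333),(423,251),.025)):
    print(n,tri(s,u,t,v),onz(s,u,z),onz(t,v,z))
E
```

```text
va (array([0.37927799, 0.31562949, 0.03689797]), np.float64(0.001642476891983465)) [0.38069001 0.26301905 0.07      ] [0.38117884 0.30720634 0.07      ]
vb (array([0.39610969, 0.16775416, 0.03783731]), np.float64(0.0031246238381917152)) [0.39755189 0.12229317 0.07      ] [0.39677094 0.16350527 0.07      ]
pl (array([ 0.49176206, -0.02185026,  0.098379  ]), np.float64(0.0049025046912744554)) [ 0.48911352 -0.02374082  0.1       ] [ 0.49418316 -0.02202798  0.1       ]
pr (array([ 0.51474188, -0.20426529,  0.09969602]), np.float64(0.0028449405547167333)) [ 0.51611673 -0.20465998  0.1       ] [ 0.51331831 -0.20404573  0.1       ]
cap (array([ 0.43636763, -0.35532106,  0.02917641]), np.float64(0.00021428129586933083)) [ 0.43647025 -0.35214294  0.025     ] [ 0.43633002 -0.35654491  0.025     ]
```

View pics/z1.png

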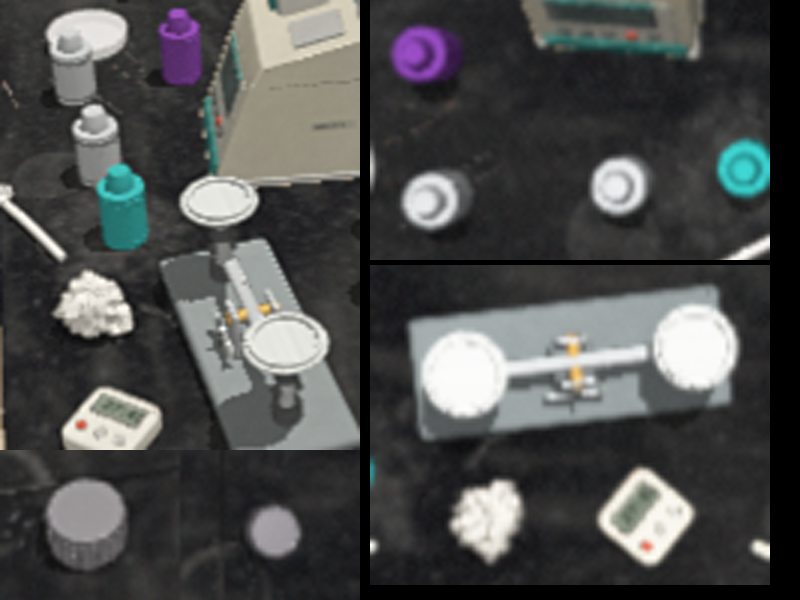

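The zoom shows vessel neck tops near side (253,152) and (261,178), and top (214,265) and (260,261). Both pans are level, and the cap top is at side (301,335), top (423,251). Next I'll refine these with masks and ellipse fits.

```bash
python3 - <<'E'
from h import *
s=grab('side'); t=grab('top')
print('tips',manip.tcp_to_tips)
def ell(f,c,r,th):
    x,y=c; im=f['image'][y-r:y+r,x-r:x+r]; k=6
    g=cv2.resize(im,None,fx=k,fy=k,interpolation=cv2.INTER_CUBIC)
    h=cv2.cvtColor(g,cv2.COLOR_BGR2HSV)
    m=((h[...,2]>th)&(h[...,1]<60)).astype(np.uint8)
    cs,_=cv2.findContours(m,0,1); ct=max(cs,key=cv2.contourArea)
    e=cv2.fitEllipse(cv2.convexHull(ct)); b=cv2.boundingRect(ct)
    o=np.array([x-r,y-r]); fx=lambda p:(np.array(p)+.5)/k-.5+o
    return fx(e[0]),np.array(e[1])/k,(fx(b[:2]),fx((b[0]+b[2],b[1]+b[3])))
P={}
for n,u,v in(('pl',(302,207),(323,231)),('pr',(325,254),(381,225))):
    a=ell(s,u,16,165); b=ell(t,v,13,165); print(n,a[0],a[1],b[0],b[1],tri(s,a[0],t,b[0])); 
a=ell(s,(301,335),16,90); b=ell(t,(423,251),14,80); print('cap',a,b)
print(tri(s,(301.1,334.9),t,b[0]))
for n,u,v in(('va',(253.0,152.3),(214.4,265.1)),('vb',(261.3,177.7),(260.4,261.4))):
    P,e=tri(s,u,t,v); print(n,P,e, onz(s,u,.078),onz(t,v,.078))
    for z in(0,.06,.078):print(z,proj(s,[P[0],P[1],z]),proj(t,[P[0],P[1],z]))
    c=tuple(int(q) for q in u); print(ell(s,(c[0],c[1]+10),20,105))
    c=tuple(int(q) for q in v); print(ell(t,c,14,105))
for v in((292.5,257),(212,228)):print('other',onz(t,v,.07))
for v in ((330,268),(369,267)):print('by',onz(t,v,.02))
E
```

```text
tips 0.014
pl [303.02693685 206.03173574] [16.89202881 26.25381978] [327.24445852 229.86728923] [27.74198405 36.80884552] (array([ 0.49416731, -0.03733115,  0.11318854]), np.float64(0.007254484997539877))
pr [322.05419286 250.81223806] [24.82594299 35.36394755] [380.55091858 224.21473948] [20.98976898 24.0035731 ] (array([ 0.51441818, -0.20087296,  0.10732496]), np.float64(0.008301496124139447))
cap (array([301.18484497, 337.57250722]), array([20.50419617, 22.21735891]), (array([291.08333333, 326.75      ]), array([310.91666667, 349.08333333]))) (array([423.19527944, 250.87228902]), array([12.7080218 , 13.30568186]), (array([416.75      , 244.41666667]), array([429.91666667, 257.58333333])))
(array([ 0.43637813, -0.35712325,  0.02513349]), np.float64(0.0007720263522482477))
va [0.38111744 0.31077051 0.07556185] 0.00019335736971668596 [0.38106416 0.30675028 0.078     ] [0.38141583 0.31012861 0.078     ]
0 [[255.69613341 172.44359615]] [[220.3931603  263.36696565]]
0.06 [[253.59151642 156.54539514]] [[215.69344083 264.74975711]]
0.078 [[252.94308611 151.6297874 ]] [[214.19024045 265.19
[... 379 characters left out ...]
0.16248456 0.078     ] [0.39598291 0.16736094 0.078     ]
0 [[263.76699914 198.31841982]] [[263.58971311 259.76216302]]
0.06 [[261.68004027 181.79784528]] [[261.0582354  260.96760373]]
0.078 [[261.0351468  176.67454942]] [[260.24839909 261.35320876]]
(array([261.85316849, 188.09724426]), array([16.58942413, 28.59043884]), (array([253.58333333, 174.25      ]), array([269.91666667, 202.25      ])))
(array([261.90974426, 260.85810216]), array([14.08943303, 15.19671631]), (array([254.75, 253.75]), array([269.08333333, 268.25      ])))
other [0.41122196 0.06827991 0.07      ]
other [0.49656412 0.32467223 0.07      ]
by [ 0.37515865 -0.05227171  0.02      ]
by [ 0.38078704 -0.17993775  0.02      ]
```

Call:
servo_tool --moves '[[[0,0,0,0,0,-6.8,70],[0,0,0,0,0,-6.8,70],[-30,-37,0,0,0,0,70],[-30,-37,0,0,0,0,70],[-30,-37,0,0,0,0,70],[-30,-37,0,0,0,0,70],[-30,-37,0,0,0,0,70],[-30,-37,0,0,0,0,70],[-30,-37,0,0,0,0,70],[-25,-37,0,0,0,0,70],[0,0,40,0,0,0,70],[0,0,0,0,0,0,70]]]'

```text
time: 1.8
tool_pos: [0.3801, 0.3101, 0.202]
tool_rot: [-0.003, 0.0, 1.0, -0.002]
contact_force: [-0.4, -0.1, 0.3]
gripper_width: 0.817
grasp_force: 0.0
```

```bash
python3 - <<'E'
from h import *
s=grab('side'); t=grab('top')
print(tri(s,(302.7,206.7),t,(323.1,231.5)),tri(s,(325,254),t,(380.9,225.1)))
print(np.round(Rotation.from_quat(np.roll(manip.state()['tool_rot'],-1)).as_matrix(),3))
# circle outline of each pan by triangulated ends
def crop(f,x,y,w,h,k): return cv2.resize(f['image'][y:y+h,x:x+w],None,fx=k,fy=k,interpolation=cv2.INTER_CUBIC)
o=np.zeros((600,800,3),np.uint8)
o[:280,:280]=crop(s,283,188,40,40,7); o[:280,285:565]=crop(s,305,235,40,40,7)
o[290:570,:280]=crop(t,303,211,40,40,7); o[290:570,285:565]=crop(t,361,205,40,40,7)
cv2.imwrite('pics/z2.png',o)
E
```

```text
(array([ 0.49174908, -0.02531428,  0.10185924]), np.float64(0.0019017778708327233)) (array([ 0.51617791, -0.20386033,  0.09922611]), np.float64(0.0001257561538783524))
[[-1.    -0.001 -0.   ]
 [-0.001  1.    -0.   ]
 [ 0.    -0.    -1.   ]]
```

View pics/z2.png

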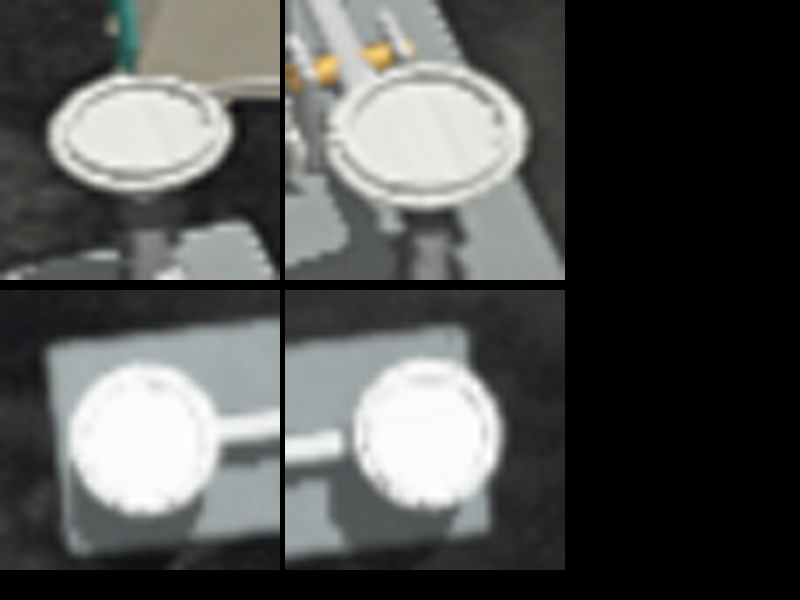

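The pans are outlined cleanly. The left is centred at side (302.6,206.6) and top (323.1,231.6), the right at side (324.9,253.7) and top (381,225.2). That gives PL≈(.492,-.025), PR≈(.516,-.204), floor z≈.10. I'll pick vessel_a first.

Call:
servo_tool --moves '[[[-1,0,55,0,0,0,70],[0,0,55,0,0,0,70],[0,0,45,0,0,0,70],[0,0,12,0,0,0,70],[0,0,0,0,0,0,36],[0,0,0,0,0,0,36],[0,0,0,0,0,0,36],[0,0,0,0,0,0,36]]]'

```text
time: 2.9
tool_pos: [0.3849, 0.313, 0.0413]
tool_rot: [0.002, -0.0, 1.0, 0.002]
contact_force: [0.4, 0.5, 7.5]
gripper_width: 0.477
grasp_force: 61.3
```

Call:
servo_tool --moves '[[[0,0,0,0,0,0,36],[0,0,0,0,0,0,36]]]'

```text
time: 3.15
tool_pos: [0.3848, 0.313, 0.0412]
tool_rot: [0.002, -0.0, 1.0, 0.002]
contact_force: [-0.0, 1.2, 6.1]
gripper_width: 0.481
grasp_force: 61.3
```

```bash
python3 - <<'E'
from h import *
s=grab('side')
st=manip.state();print({k:np.round(st[k],4) for k in('tool_pos','contact_force','ft_torque','joint_pos','grasp_force')})
cv2.imwrite('pics/z3.png',cv2.resize(s['image'][90:220,190:330],None,fx=4,fy=4))
E
```

```text
{'tool_pos': array([0.3849, 0.3131, 0.0413]), 'contact_force': array([1.0009, 0.9042, 6.6036]), 'ft_torque': array([0.0271, 0.1666, 0.018 ]), 'joint_pos': array([ 5.3250e-01, -3.3700e-02,  2.0662e+00,  4.0000e-04,  1.1035e+00,
       -1.0389e+00]), 'grasp_force': np.float64(61.3286)}
```

View pics/z3.png

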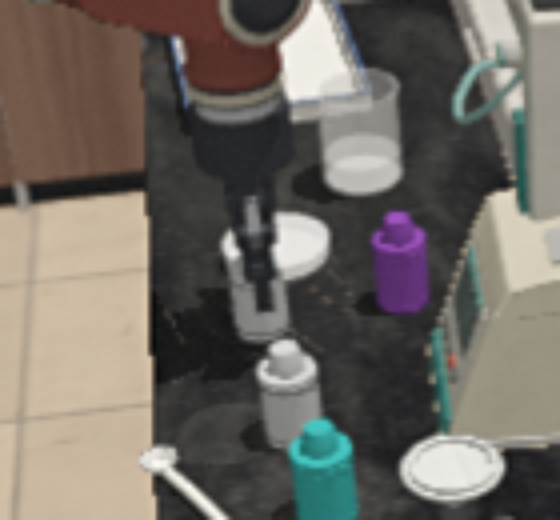

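Picture shows the gripper closed on vessel_a's body at crop (260,270), with vessel_b and the teal look-alike untouched. The arm is slightly compliant, so I'll lift, then read the pose and weight.

Call:
servo_tool --moves '[[[0,0,-20,0,0,0,36],[0,0,-45,0,0,0,36],[0,0,-45,0,0,0,36],[0,0,-28,0,0,0,36],[0,0,0,0,0,0,36],[0,0,0,0,0,0,36]]]'

```text
time: 3.95
tool_pos: [0.3821, 0.3112, 0.1749]
tool_rot: [-0.001, -0.0, 1.0, -0.001]
contact_force: [0.2, 0.6, -1.3]
gripper_width: 0.477
grasp_force: 60.9
```

Call:
servo_tool --moves '[[[0,-40,0,0,0,0,36],[0,-45,0,0,0,0,36],[0,-45,0,0,0,0,36],[0,-45,0,0,0,0,36],[0,-45,0,0,0,0,36],[0,-45,0,0,0,0,36],[0,-46,0,0,0,0,36],[-33,-51,0,0,0,0,36],[-34,-51,0,0,0,0,36],[-34,-51,0,0,0,0,36],[-33,-51,0,0,0,0,36],[0,0,0,0,0,0,36]]]'

```text
time: 5.45
tool_pos: [0.5169, -0.2057, 0.1724]
tool_rot: [-0.003, 0.002, 1.0, 0.001]
contact_force: [-0.4, -0.1, -1.8]
gripper_width: 0.478
grasp_force: 61.5
```

Call:
servo_tool --moves '[[[0,0,0,0,0,0,36],[0,0,0,0,0,0,36]]]'

```text
time: 5.7
tool_pos: [0.5162, -0.2019, 0.1755]
tool_rot: [-0.001, -0.001, 1.0, 0.0]
contact_force: [-0.3, 0.1, -0.7]
gripper_width: 0.477
grasp_force: 61.5
```

```bash
python3 - <<'E'
from h import *
F=[]
for i in range(3):
    s=grab('side'); st=manip.state(); F.append(st['contact_force'])
print(np.round(F,2),st['tool_pos'])
t=grab('top')
o=np.zeros((400,800,3),np.uint8)
k=8
o[:,:400]=cv2.resize(s['image'][210:260,300:350],None,fx=k,fy=k); o[:,400:]=cv2.resize(t['image'][195:245,355:405],None,fx=k,fy=k)
cv2.imwrite('pics/z4.png',o)
x,y,z=st['tool_pos']
print(proj(s,[[x,y,z-.035],[x,y,z-.041],[x+.021,y,z-.038],[x-.021,y,z-.038]]))
E
```

```text
[[-0.72 -0.32 -1.13]
 [ 0.13  0.46 -1.06]
 [-0.33  0.01 -1.41]] [ 0.51677135 -0.20229838  0.176611  ]
[[324.64343272 239.58728274]
 [324.71056282 241.59765866]
 [333.98364569 239.29163767]
 [315.32304379 241.900885  ]]
```

View pics/z4.png

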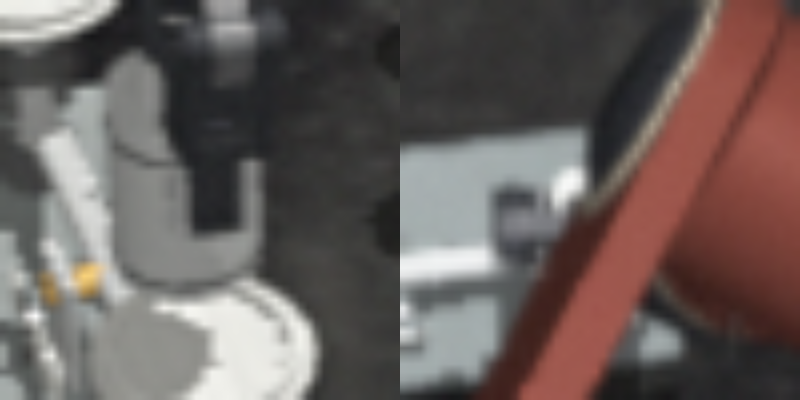

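The vessel is held upright, with its axis at about crop x 188 against finger x 215. So it sits ≈3.5 mm toward −x from the TCP, above the right pan. I'll correct by +3 mm in x and lower gently.

Call:
servo_tool --moves '[[[-3,-2,15,0,0,0,36],[0,0,15,0,0,0,36],[0,0,5,0,0,0,36],[0,0,0,0,0,0,36],[0,0,0,0,0,0,36]]]'

```text
time: 6.52
tool_pos: [0.5203, -0.2054, 0.1417]
tool_rot: [0.0, -0.0, 1.0, -0.0]
contact_force: [-0.4, -0.2, -0.8]
gripper_width: 0.475
grasp_force: 61.6
```

Call:
servo_tool --moves '[[[0,0,4,0,0,0,36],[0,0,0,0,0,0,36],[0,0,0,0,0,0,36]]]'

```text
time: 6.9
tool_pos: [0.5201, -0.2053, 0.1374]
tool_rot: [0.0, -0.0, 1.0, -0.0]
contact_force: [-0.3, -0.2, -0.5]
gripper_width: 0.478
grasp_force: 61.6
```

Call:
servo_tool --moves '[[[0,0,4,0,0,0,36],[0,0,0,0,0,0,36],[0,0,0,0,0,0,36]]]'

```text
time: 7.28
tool_pos: [0.52, -0.2052, 0.1332]
tool_rot: [-0.0, -0.0, 1.0, 0.0]
contact_force: [-0.0, 0.3, -1.6]
gripper_width: 0.474
grasp_force: 61.6
```

```bash
python3 - <<'E'
from h import *
F=[]
for i in range(3):
    s=grab('side'); st=manip.state(); F.append(st['contact_force'])
print(np.round(F,2),st['tool_pos'])
k=8
cv2.imwrite('pics/z5.png',cv2.resize(s['image'][190:270,285:355],None,fx=7,fy=7))
E
```

```text
[[-1.01 -0.61 -0.76]
 [ 0.25 -0.14 -1.24]
 [ 0.56 -0.17 -1.35]] [ 0.52012226 -0.20526979  0.13339874]
```

View pics/z5.png

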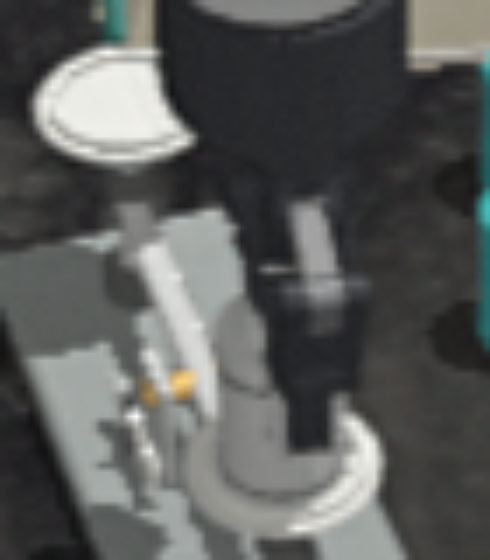

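The vessel sits inside the pan outline: vessel crop x 215–350, pan 187–385, with the pan pushed partly down. I'll continue down in small steps, watching the force.

Call:
servo_tool --moves '[[[0,0,2,0,0,0,36],[0,0,0,0,0,0,36],[0,0,0,0,0,0,36]]]'

```text
time: 7.8
tool_pos: [0.52, -0.2052, 0.1313]
tool_rot: [-0.0, -0.0, 1.0, 0.0]
contact_force: [0.2, 0.3, -1.9]
gripper_width: 0.476
grasp_force: 61.6
```

Call:
servo_tool --moves '[[[0,0,2,0,0,0,36],[0,0,0,0,0,0,36],[0,0,0,0,0,0,36]]]'

```text
time: 8.18
tool_pos: [0.52, -0.2052, 0.1293]
tool_rot: [-0.0, -0.0, 1.0, 0.0]
contact_force: [0.0, 0.9, -0.1]
gripper_width: 0.474
grasp_force: 61.6
```

Call:
servo_tool --moves '[[[0,0,1,0,0,0,44],[0,0,0,0,0,0,50],[0,0,0,0,0,0,64],[0,0,0,0,0,0,70],[0,0,0,0,0,0,70],[0,0,0,0,0,0,70]]]'

```text
time: 8.93
tool_pos: [0.5201, -0.2052, 0.1283]
tool_rot: [-0.0, -0.0, 1.0, -0.0]
contact_force: [-0.3, -0.7, 0.7]
gripper_width: 0.82
grasp_force: 0.0
```

Call:
servo_tool --moves '[[[0,0,-30,0,0,0,70],[0,0,-40,0,0,0,70],[40,40,0,0,0,0,70],[45,50,0,0,0,0,70],[39,50,0,0,0,0,70],[0,50,0,0,0,0,70],[0,50,0,0,0,0,70],[0,50,0,0,0,0,70],[0,50,0,0,0,0,70],[0,33,0,0,0,0,70],[0,0,0,0,0,0,70],[0,0,0,0,0,0,70]]]'

```text
time: 10.42
tool_pos: [0.3996, 0.163, 0.1982]
tool_rot: [-0.0, -0.0, 1.0, -0.0]
contact_force: [-0.5, 0.7, -0.6]
gripper_width: 0.815
grasp_force: 0.0
```

```bash
python3 - <<'E'
from h import *
s=grab('side');t=grab('top'); print(manip.state()['tool_pos'])
o=np.zeros((560,700,3),np.uint8)
o[:,:420]=cv2.resize(s['image'][190:270,290:350],None,fx=7,fy=7); o[:280,420:]=cv2.resize(t['image'][205:245,361:401],None,fx=7,fy=7)
cv2.imwrite('pics/z6.png',o)
E
```

```text
[0.39972292 0.16255923 0.19828793]
```

View pics/z6.png

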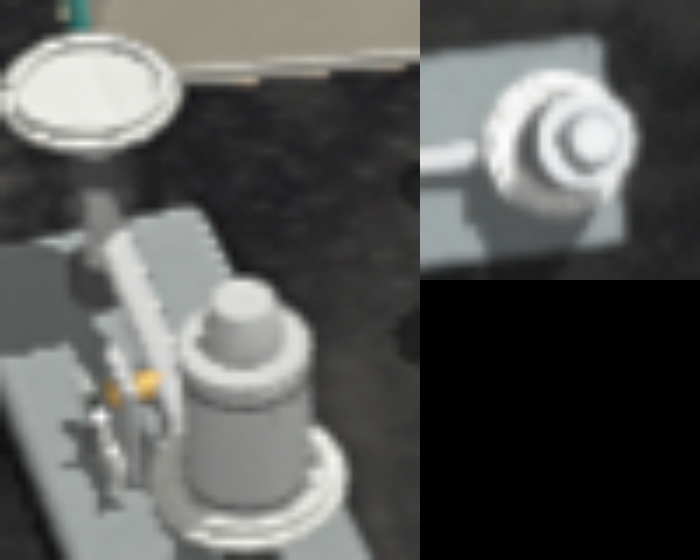

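vessel_a stands upright in the right pan, which is down, with its neck top at side (324.6,232.1), top (385.3,224.6). The empty left pan is raised. Next is vessel_b.

Call:
servo_tool --moves '[[[4,5,0,0,0,0,66],[0,0,55,0,0,0,66],[0,0,55,0,0,0,66],[0,0,40,0,0,0,66],[0,0,10,0,0,0,66],[0,0,0,0,0,0,36],[0,0,0,0,0,0,36],[0,0,0,0,0,0,36],[0,0,0,0,0,0,36]]]'

```text
time: 11.65
tool_pos: [0.397, 0.1687, 0.04]
tool_rot: [0.002, -0.0, 1.0, 0.0]
contact_force: [-0.5, -1.2, 4.3]
gripper_width: 0.469
grasp_force: 61.6
```

Call:
servo_tool --moves '[[[0,0,-20,0,0,0,36],[0,0,-45,0,0,0,36],[0,0,-50,0,0,0,36],[0,0,-35,0,0,0,36],[0,0,0,0,0,0,36],[0,0,0,0,0,0,36]]]'

```text
time: 12.4
tool_pos: [0.3947, 0.1682, 0.1866]
tool_rot: [-0.001, -0.0, 1.0, -0.0]
contact_force: [-0.8, -0.4, -3.4]
gripper_width: 0.468
grasp_force: 61.4
```

```bash
python3 - <<'E'
from h import *
F=[]
for i in range(4):
    s=grab('side'); st=manip.state(); F.append(st['contact_force'][2])
print(np.round(F,2),st['tool_pos'])
t=grab('top')
print('va',tri(s,(324.6,232.1),t,(385.3,224.6)))
print('pl',onz(s,(302.7,202.7),.112),[proj(s,[.4917,-.0253,z]) for z in(.102,.112,.115)])
E
```

```text
[-2.23 -2.49 -1.92 -2.59] [0.39456314 0.16815624 0.18619351]
va (array([ 0.51625431, -0.20492573,  0.16586908]), np.float64(0.0011112022577762506))
pl [ 0.49181675 -0.02186056  0.112     ] [array([[303.05009087, 206.62385782]]), array([[302.84515284, 203.52034937]]), array([[302.78330425, 202.58327911]])]
```

The force reading hints that b is the heavier (2.3 N vs 1.2 N). I'll place it on the left pan and let the balance confirm.

Call:
servo_tool --moves '[[[0,-45,0,0,0,0,36],[0,-50,0,0,0,0,36],[0,-48,0,0,0,0,36],[-33,-18,0,0,0,0,36],[-40,-20,0,0,0,0,36],[-25,-12,0,0,0,0,36],[0,0,0,0,0,0,36],[0,0,15,0,0,0,36],[0,0,10,0,0,0,36],[0,0,0,0,0,0,36],[0,0,0,0,0,0,36]]]'

```text
time: 14.02
tool_pos: [0.4935, -0.0243, 0.1633]
tool_rot: [0.0, -0.0, 1.0, -0.0]
contact_force: [-0.2, 0.4, -2.8]
gripper_width: 0.471
grasp_force: 62.3
```

```bash
python3 - <<'E'
from h import *
s=grab('side'); st=manip.state(); print(st['tool_pos'],st['contact_force'])
x,y,z=st['tool_pos']
cv2.imwrite('pics/z7.png',cv2.resize(s['image'][150:260,270:360],None,fx=5,fy=5))
E
```

```text
[ 0.49380293 -0.02440341  0.16373394] [ 0.26288053 -0.13907999 -2.0287823 ]
```

View pics/z7.png

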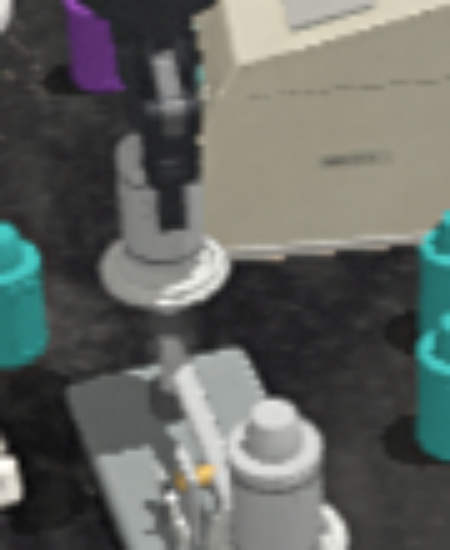

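Vessel_b hangs over the left pan: vessel centre crop x≈160, pan centre ≈164.5. I'll shift +2 mm in x and lower.

Call:
servo_tool --moves '[[[-2,-1,4,0,0,0,36],[0,0,4,0,0,0,36],[0,0,4,0,0,0,36],[0,0,4,0,0,0,36],[0,0,0,0,0,0,36]]]'

```text
time: 14.7
tool_pos: [0.4956, -0.0255, 0.1469]
tool_rot: [-0.0, -0.0, 1.0, 0.0]
contact_force: [0.3, 0.1, -1.7]
gripper_width: 0.467
grasp_force: 62.4
```

Call:
servo_tool --moves '[[[0,0,4,0,0,0,36],[0,0,4,0,0,0,36],[0,0,4,0,0,0,36],[0,0,2,0,0,0,36],[0,0,0,0,0,0,36]]]'

```text
time: 15.32
tool_pos: [0.4957, -0.0255, 0.1331]
tool_rot: [-0.0, -0.0, 1.0, 0.0]
contact_force: [-0.0, 0.5, -0.2]
gripper_width: 0.473
grasp_force: 62.4
```

Call:
servo_tool --moves '[[[0,0,2,0,0,0,36],[0,0,0,0,0,0,36],[0,0,0,0,0,0,36]]]'

```text
time: 15.7
tool_pos: [0.4957, -0.0255, 0.1314]
tool_rot: [-0.0, -0.0, 1.0, 0.0]
contact_force: [-0.6, 0.6, -0.7]
gripper_width: 0.469
grasp_force: 62.4
```

Call:
servo_tool --moves '[[[0,0,0,0,0,0,44],[0,0,0,0,0,0,50],[0,0,0,0,0,0,64],[0,0,0,0,0,0,70],[0,0,0,0,0,0,70],[0,0,-40,0,0,0,70],[0,0,-50,0,0,0,70],[40,-20,0,0,0,0,70],[50,-45,0,0,0,0,70],[0,-50,0,0,0,0,70],[0,-50,0,0,0,0,70],[0,0,0,0,0,0,70]]]'

```text
time: 17.2
tool_pos: [0.4089, -0.1899, 0.2215]
tool_rot: [0.0, 0.002, 1.0, -0.0]
contact_force: [-0.4, 0.0, -1.1]
gripper_width: 0.821
grasp_force: 0.0
```

Call:
servo_tool --moves '[[[0,-50,0,0,0,0,66],[0,-50,0,0,0,0,66],[-15,-45,0,0,0,0,66],[-16,-20,0,0,0,0,66],[0,0,0,0,0,0,66],[0,0,0,0,0,0,66]]]'

```text
time: 17.95
tool_pos: [0.4404, -0.3511, 0.221]
tool_rot: [-0.0, -0.001, 1.0, 0.001]
contact_force: [-1.1, -0.2, -0.3]
gripper_width: 0.773
grasp_force: 0.0
```

```bash
python3 - <<'E'
from h import *
s=grab('side');t=grab('top'); print(manip.state()['tool_pos'])
o=np.zeros((600,800,3),np.uint8)
o[:600,:350]=cv2.resize(s['image'][165:265,288:346],(350,600),interpolation=2)
o[:300,360:660]=cv2.resize(t['image'][206:246,301:341],(300,300),interpolation=2); o[300:,360:660]=cv2.resize(t['image'][206:246,361:401],(300,300),interpolation=2)
cv2.imwrite('pics/z8.png',o)
E
```

```text
[ 0.44029791 -0.351088    0.22126274]
```

View pics/z8.png

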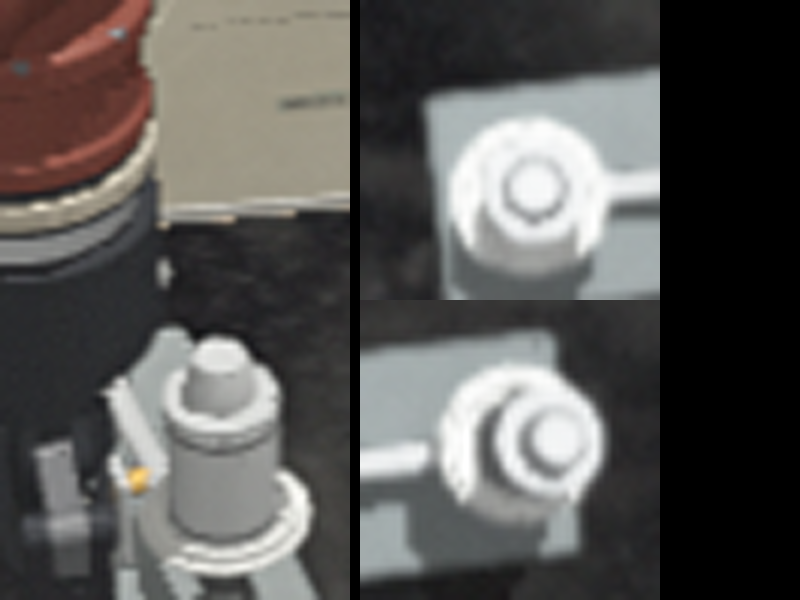

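The raised right pan (its edge at row ≈260, against 268 when down) shows the left pan has sunk. So vessel_b is heavier, and its neck top is at top-view (323.8,230.5). Now the cap.

Call:
servo_tool --moves '[[[4,-6,40,0,0,0,66],[0,0,55,0,0,0,66],[0,0,55,0,0,0,66],[0,0,40,0,0,0,66],[0,0,11,0,0,0,66],[0,0,0,0,0,0,66],[0,0,0,0,0,0,36],[0,0,0,0,0,0,36],[0,0,0,0,0,0,36],[0,0,0,0,0,0,36]]]'

```text
time: 19.3
tool_pos: [0.4379, -0.3598, 0.0232]
tool_rot: [0.002, -0.0, 1.0, -0.002]
contact_force: [-0.2, 1.1, 6.6]
gripper_width: 0.439
grasp_force: 60.6
```

```bash
python3 - <<'E'
from h import *
t=grab('top'); st=manip.state()
print(st['tool_pos'],st['contact_force'])
for z in(.16,.166,.172):print(onz(t,(323.77,230.5),z))
# bias check of the top view: va seen at z~.19, cap
print(onz(t,(386.3,223.97),.19))
E
```

```text
[ 0.43793566 -0.35983253  0.02318879] [-1.39275981  0.51336278  6.91700003]
[ 0.4949605  -0.02589198  0.16      ]
[ 0.49487336 -0.02573658  0.166     ]
[ 0.49478622 -0.02558117  0.172     ]
[ 0.51674546 -0.2031335   0.19      ]
```

Call:
servo_tool --moves '[[[0,0,-20,0,0,0,36],[0,0,-50,0,0,0,36],[0,0,-55,0,0,0,36],[0,0,-50,0,0,0,36],[20,20,-27,0,0,0,36],[16,50,0,0,0,0,36],[0,50,0,0,0,0,36],[0,50,0,0,0,0,36],[0,50,0,0,0,0,36],[0,50,0,0,0,0,36],[0,40,0,0,0,0,36],[0,0,0,0,0,0,36]]]'

```text
time: 20.85
tool_pos: [0.4002, -0.0465, 0.2236]
tool_rot: [0.001, -0.002, 1.0, -0.0]
contact_force: [-0.1, -0.2, 0.3]
gripper_width: 0.44
grasp_force: 60.4
```

Call:
servo_tool --moves '[[[-45,20,0,0,0,0,36],[-45,0,0,0,0,0,36],[0,0,0,0,0,0,36],[0,0,0,0,0,0,36]]]'

```text
time: 21.35
tool_pos: [0.49, -0.0291, 0.2226]
tool_rot: [-0.0, 0.0, 1.0, -0.0]
contact_force: [-0.3, 0.7, -0.2]
gripper_width: 0.439
grasp_force: 60.5
```

Call:
servo_tool --moves '[[[-6,3,10,0,0,0,36],[0,0,18,0,0,0,36],[0,0,0,0,0,0,36],[0,0,0,0,0,0,36]]]'

```text
time: 21.85
tool_pos: [0.4959, -0.0253, 0.194]
tool_rot: [-0.0, -0.0, 1.0, 0.0]
contact_force: [-1.1, -0.2, -0.3]
gripper_width: 0.438
grasp_force: 60.5
```

Call:
servo_tool --moves '[[[0,0,2,0,0,0,36],[0,0,2,0,0,0,36],[0,0,2,0,0,0,36],[0,0,0,0,0,0,36],[0,0,0,0,0,0,36]]]'

```text
time: 22.48
tool_pos: [0.4963, -0.0253, 0.1883]
tool_rot: [0.0, -0.0, 1.0, 0.0]
contact_force: [-0.3, 0.2, 0.4]
gripper_width: 0.44
grasp_force: 60.5
```

Call:
servo_tool --moves '[[[0,0,1,0,0,0,36],[0,0,1,0,0,0,36],[0,0,0,0,0,0,36],[0,0,0,0,0,0,36]]]'

```text
time: 22.98
tool_pos: [0.4963, -0.0253, 0.1863]
tool_rot: [0.0, -0.0, 1.0, 0.0]
contact_force: [-0.1, 0.4, -0.6]
gripper_width: 0.439
grasp_force: 60.5
```

Call:
servo_tool --moves '[[[0,0,1,0,0,0,36],[0,0,1,0,0,0,36],[0,0,0,0,0,0,36],[0,0,0,0,0,0,36]]]'

```text
time: 23.48
tool_pos: [0.4963, -0.0253, 0.1843]
tool_rot: [-0.0, -0.0, 1.0, 0.0]
contact_force: [1.0, -1.1, -0.8]
gripper_width: 0.436
grasp_force: 60.5
```

Call:
servo_tool --moves '[[[0,0,1,0,0,0,36],[0,0,1,0,0,0,36],[0,0,1,0,0,0,36],[0,0,0,0,0,0,36],[0,0,0,0,0,0,36]]]'

```text
time: 24.1
tool_pos: [0.4964, -0.0254, 0.1814]
tool_rot: [0.0, -0.0, 1.0, -0.0]
contact_force: [0.0, 0.4, 0.9]
gripper_width: 0.438
grasp_force: 60.5
```

Call:
servo_tool --moves '[[[0,0,1,0,0,0,36],[0,0,1,0,0,0,36],[0,0,0,0,0,0,36],[0,0,0,0,0,0,36]]]'

```text
time: 24.6
tool_pos: [0.4962, -0.0253, 0.1792]
tool_rot: [-0.0, -0.0, 1.0, 0.0]
contact_force: [0.6, 0.1, 0.1]
gripper_width: 0.44
grasp_force: 60.5
```

Call:
servo_tool --moves '[[[0,0,1,0,0,0,36],[0,0,1,0,0,0,36],[0,0,0,0,0,0,36],[0,0,0,0,0,0,36]]]'

```text
time: 25.1
tool_pos: [0.4962, -0.0253, 0.1772]
tool_rot: [-0.0, -0.0, 1.0, 0.0]
contact_force: [0.1, -0.9, 0.2]
gripper_width: 0.439
grasp_force: 60.5
```

Call:
servo_tool --moves '[[[0,0,1,0,0,0,36],[0,0,1,0,0,0,36],[0,0,0,0,0,0,36],[0,0,0,0,0,0,36]]]'

```text
time: 25.6
tool_pos: [0.4963, -0.0253, 0.1754]
tool_rot: [0.0, -0.0, 1.0, -0.0]
contact_force: [0.0, 0.0, 1.4]
gripper_width: 0.435
grasp_force: 60.6
```

Call:
servo_tool --moves '[[[0,0,1,0,0,0,36],[0,0,1,0,0,0,36],[0,0,0,0,0,0,36]]]'

```text
time: 25.98
tool_pos: [0.4967, -0.0254, 0.1741]
tool_rot: [0.001, -0.0, 1.0, -0.0]
contact_force: [0.0, -0.2, 5.2]
gripper_width: 0.441
grasp_force: 60.9
```

Call:
servo_tool --moves '[[[0,0,1,0,0,0,36],[0,0,1,0,0,0,36],[0,0,0,0,0,0,36]]]'

```text
time: 26.35
tool_pos: [0.4966, -0.0254, 0.172]
tool_rot: [0.0, -0.0, 1.0, -0.0]
contact_force: [-0.2, -0.5, 5.0]
gripper_width: 0.44
grasp_force: 60.9
```

Call:
servo_tool --moves '[[[0,0,1,0,0,0,36],[0,0,1,0,0,0,36],[0,0,0,0,0,0,36]]]'

```text
time: 26.72
tool_pos: [0.4966, -0.0254, 0.1699]
tool_rot: [0.0, -0.0, 1.0, -0.0]
contact_force: [-0.8, -0.1, 5.5]
gripper_width: 0.438
grasp_force: 60.9
```

Call:
servo_tool --moves '[[[0,0,1,0,0,0,36],[0,0,1,0,0,0,36],[0,0,0,0,0,0,36]]]'

```text
time: 27.1
tool_pos: [0.4966, -0.0254, 0.1678]
tool_rot: [0.0, -0.0, 1.0, -0.0]
contact_force: [0.0, -0.2, 5.3]
gripper_width: 0.437
grasp_force: 60.9
```

Call:
servo_tool --moves '[[[0,0,1,0,0,0,36],[0,0,1,0,0,0,36],[0,0,0,0,0,0,36]]]'

```text
time: 27.48
tool_pos: [0.4966, -0.0254, 0.1658]
tool_rot: [0.0, -0.0, 1.0, -0.0]
contact_force: [0.4, -0.5, 5.8]
gripper_width: 0.435
grasp_force: 60.9
```

Call:
servo_tool --moves '[[[0,0,1,0,0,0,36],[0,0,1,0,0,0,36],[0,0,0,0,0,0,36]]]'

```text
time: 27.85
tool_pos: [0.4965, -0.0254, 0.1637]
tool_rot: [0.0, -0.0, 1.0, -0.0]
contact_force: [0.1, 0.9, 4.3]
gripper_width: 0.438
grasp_force: 60.9
```

Call:
servo_tool --moves '[[[0,0,1,0,0,0,36],[0,0,1,0,0,0,36],[0,0,0,0,0,0,36]]]'

```text
time: 28.22
tool_pos: [0.4971, -0.0255, 0.1629]
tool_rot: [0.001, -0.0, 1.0, -0.0]
contact_force: [-1.0, 0.3, 9.0]
gripper_width: 0.439
grasp_force: 61.4
```

Call:
servo_tool --moves '[[[0,0,1,0,0,0,36],[0,0,1,0,0,0,36],[0,0,0,0,0,0,36]]]'

```text
time: 28.6
tool_pos: [0.4977, -0.0255, 0.1623]
tool_rot: [0.002, -0.0, 1.0, -0.0]
contact_force: [-2.1, 0.5, 13.1]
gripper_width: 0.438
grasp_force: 62.0
```

Call:
servo_tool --moves '[[[0,0,1,0,0,0,36],[0,0,1,0,0,0,36],[0,0,0,0,0,0,36]]]'

```text
time: 28.98
tool_pos: [0.4983, -0.0255, 0.1616]
tool_rot: [0.002, -0.0, 1.0, -0.0]
contact_force: [-3.8, 1.6, 18.6]
gripper_width: 0.442
grasp_force: 62.5
```

Call:
servo_tool --moves '[[[0,0,-3,0,0,0,36],[0,0,-3,0,0,0,36],[0,0,0,0,0,0,36]]]'

```text
time: 29.35
tool_pos: [0.4964, -0.0254, 0.1634]
tool_rot: [0.0, -0.0, 1.0, -0.0]
contact_force: [-1.0, -1.5, 4.9]
gripper_width: 0.437
grasp_force: 61.0
```

Call:
servo_tool --moves '[[[0,0,0,0,0,0,44],[0,0,0,0,0,0,50],[0,0,0,0,0,0,64],[0,0,0,0,0,0,70],[0,0,0,0,0,0,70],[0,0,-30,0,0,0,70],[0,0,-50,0,0,0,70],[50,0,0,0,0,0,70],[50,30,0,0,0,0,70],[0,50,0,0,0,0,70],[0,50,0,0,0,0,70],[0,50,0,0,0,0,70]]]'

```text
time: 30.85
tool_pos: [0.3959, 0.1561, 0.2438]
tool_rot: [0.001, -0.0, 1.0, 0.0]
contact_force: [1.3, -0.5, -0.1]
gripper_width: 0.821
grasp_force: 0.0
```

Call:
servo_tool --moves '[[[0,50,0,0,0,0,70],[0,50,0,0,0,0,70],[0,20,0,0,0,0,70],[0,0,0,0,0,0,70]]]'

```text
time: 31.35
tool_pos: [0.3958, 0.2756, 0.2432]
tool_rot: [-0.0, -0.002, 1.0, -0.0]
contact_force: [-0.1, -0.2, 0.9]
gripper_width: 0.822
grasp_force: 0.0
```

```bash
python3 - <<'E'
from h import *
s=grab('side');t=grab('top'); print(manip.state()['tool_pos'])
g=cv2.cvtColor(s['image'],cv2.COLOR_BGR2GRAY)
print(g[166:216,290:318:2])
x,y=.4955,-.0256
for b in(.079,.075,.083):
  for n,P in(('captop front',[x,y-.021,b+.085]),('captop back',[x,y+.021,b+.085]),('rim front',[x,y-.021,b+.06]),('base front',[x,y-.021,b])):
    print(b,n,proj(s,P)[0])
E
```

```text
[0.39606761 0.27420122 0.24320909]
[[ 72  74  72  53  52  51 126  67  68  67 123 135 144 150]
 [ 67  67  68  46  46 101 133  68  68  67 137 136 152 147]
 [ 46  45  49  43  43  89 130  71  69  68 141 133 170 147]
 [ 45  44  41  46  51 127 124  72  69  63 144 140 151 148]
 [ 41  45  43  43  43 112 127  83  69  67 131 135 148 148]
 [ 52  41  45  39  43  92 120  95  67  88 130 141 147 146]
 [ 47  44  47  38  84 116 116  96  64 100 131 145 147 146]
 [ 57  45  48  43 106 112 111  99  62 108 132 147 146 148]
 [ 49  43  51  50  88 106 108 110  62 122 134 147 146 146]
 [ 42  49  57  55  97 119 112 120  61 131 139 146 145 148]
 [ 44  54  51  79 100 123 107 122  66 131 140 147 146 147]
 [ 42  45  38  97  94 117  94 124  86 133 144 146 146 146]
 [ 44  39  35  95  85 121  94 126 104 137 150 147 147 144]
 [ 44  36  38  48  75 124 110 136 118 136 150 149 147 145]
 [ 46  39  38  44  71 117  90 135 127 135 147 147 146 145]
 [ 41  36  37  42  64 120  93 132 131 136 148 147 146 148]
 [ 44  39  41  41  96 162 156 157 150 143 149 146 146 146]
 [ 42  41  45  81 158 158 157 157 156 149 147 147 145 144]
 [ 
[... 1731 characters left out ...]
31 131 131 137 139 125 194 221  97]
 [ 77 143 141 136 101 127 130 131 134 124 117 213 224  78]
 [ 82 142 146 134 114  92 109 110 100  97 192 210 224  59]]
0.079 captop front [304.5103189  191.70272441]
0.079 captop back [302.10492859 181.94192253]
0.079 rim front [305.0171125  199.86503289]
0.079 base front [306.1859003  218.63075038]
0.075 captop front [304.59221399 193.02275485]
0.075 captop back [302.18914872 183.24482807]
0.075 rim front [305.09709454 201.15179859]
0.075 base front [306.26151763 219.8420441 ]
0.083 captop front [304.4281124  190.37726809]
0.083 captop back [302.02040048 180.63384231]
0.083 rim front [304.93682819 198.57301893]
0.083 base front [306.11000164 217.41460946]
```

```bash
python3 - <<'E'
from h import *
from scipy.optimize import brentq
g=np.mean([cv2.cvtColor(grab('side')['image'],cv2.COLOR_BGR2GRAY).astype(float) for _ in range(8)],0)
s=grab('side')
print('va cols 320-330, rows 218-262'); print(g[218:262,319:332:2].astype(int))
print('vb'); print(g[178:206,296:312:2].astype(int))
E
```

```text
va cols 320-330, rows 218-262
[[ 28  36  35  34  35  32  35]
 [ 27  34  27  32  44  34  39]
 [ 49  20  53  35  27  34  45]
 [ 97  75 156 124  67  27  37]
 [165 191 224 224 176  26  42]
 [157 221 219 218 213  59  37]
 [176 219 217 214 221 107  27]
 [163 216 217 217 212 157  67]
 [133 179 216 217 195 180 172]
 [123 139 167 177 176 181 210]
 [122 135 154 170 173 174 217]
 [117 139 155 167 171 170 216]
 [118 137 153 163 167 165 215]
 [116 135 151 159 161 167 213]
 [116 132 146 151 153 184 217]
 [144 142 139 141 167 213 218]
 [219 212 170 159 203 215 208]
 [217 219 218 219 216 206 166]
 [167 207 217 217 204 155 145]
 [129 139 143 141 143 155 128]
 [114 148 155 132 160 130 108]
 [ 85 108 128 115 107  96 145]
 [127 111  90  95 110 143 148]
 [129 133 134 136 137 144 146]
 [127 133 136 138 136 143 145]
 [127 132 134 136 138 143 145]
 [127 132 134 135 139 143 144]
 [126 132 133 135 139 142 144]
 [126 132 133 136 139 142 143]
 [126 132 133 135 139 143 144]
 [127 131 133 135 138 142 143]
 [126 130 133 135 138 141 144]
 [126 130 132 134 137 141 143]
 [127 131 132 134 138 142 141]
 [124 131 133 13
[... 578 characters left out ...]
 [159 155 155 154 155 155 156 146]
 [159 155 154 154 155 155 158 138]
 [141 158 156 156 157 157 158 105]
 [104 158 158 157 158 158 139 104]
 [ 82 103 147 150 153 138 109  97]
 [ 90  94  93  94  95 108  92  98]
 [ 91  83  98 100  87  93  93  97]
 [ 97  83  85  90  90  91  94 110]
 [115  82  83  90  89  91  92 119]
 [105  81  86  88  84  95  92 147]
 [118  86  84  85  90  91 109 187]
 [127 103  83  77  88 107 171 173]
 [121 130 112 106 119 186 179 136]
 [105 131 138 174 184 150 164 130]
 [ 92 124 134 142 163 161 127 118]
 [112  85 113 127 126 115  98 130]
 [120 120 109  86  90 119 142 148]
 [117 128 130 131 131 135 143 148]
 [106 128 131 133 132 140 142 148]
 [104 126 129 131 131 138 141 147]]
```

The profile suggests the rim is down on the shoulder, perhaps with a slight sideways offset. To be sure, I'll press the cap's top gently with closed fingers.

Call:
servo_tool --moves '[[[0,-50,0,0,0,0,0],[0,-50,0,0,0,0,0],[0,-50,0,0,0,0,0],[0,-50,0,0,0,0,0],[0,-50,0,0,0,0,0],[-50,-49,0,0,0,0,0],[-49,0,0,0,0,0,0],[0,0,30,0,0,0,0],[0,0,20,0,0,0,0],[0,0,0,0,0,0,0],[0,0,0,0,0,0,0]]]'

```text
time: 33.28
tool_pos: [0.49, -0.019, 0.1943]
tool_rot: [0.001, -0.0, 1.0, -0.0]
contact_force: [0.1, -0.9, -0.3]
gripper_width: -0.002
grasp_force: 0.0
```

Call:
servo_tool --moves '[[[0,0,2,0,0,0,0],[0,0,2,0,0,0,0],[0,0,0,0,0,0,0]]]'

```text
time: 33.65
tool_pos: [0.4899, -0.019, 0.1895]
tool_rot: [0.0, -0.0, 1.0, -0.0]
contact_force: [0.4, 0.6, 0.1]
gripper_width: 0.001
grasp_force: 0.0
```

Call:
servo_tool --moves '[[[0,0,2,0,0,0,0],[0,0,2,0,0,0,0],[0,0,0,0,0,0,0]]]'

```text
time: 34.02
tool_pos: [0.4897, -0.0191, 0.185]
tool_rot: [-0.0, -0.0, 1.0, 0.0]
contact_force: [0.8, -0.3, -0.4]
gripper_width: 0.002
grasp_force: 0.0
```

Centre up: x +5.5 mm, y −6.5 mm, then continue down.

Call:
servo_tool --moves '[[[-5.5,-6.5,0,0,0,0,0],[0,0,2,0,0,0,0],[0,0,1,0,0,0,0],[0,0,0,0,0,0,0]]]'

```text
time: 34.52
tool_pos: [0.4953, -0.0256, 0.1821]
tool_rot: [-0.0, -0.0, 1.0, 0.0]
contact_force: [0.1, -0.4, -0.6]
gripper_width: 0.001
grasp_force: 0.0
```

Call:
servo_tool --moves '[[[0,0,1,0,0,0,0],[0,0,1,0,0,0,0],[0,0,0,0,0,0,0]]]'

```text
time: 34.9
tool_pos: [0.4953, -0.0256, 0.1802]
tool_rot: [-0.0, -0.0, 1.0, 0.0]
contact_force: [0.7, -0.3, -0.1]
gripper_width: -0.001
grasp_force: 0.0
```

Call:
servo_tool --moves '[[[0,0,1,0,0,0,0],[0,0,1,0,0,0,0],[0,0,0,0,0,0,0]]]'

```text
time: 35.28
tool_pos: [0.496, -0.0257, 0.1794]
tool_rot: [0.001, -0.0, 1.0, -0.0]
contact_force: [0.3, 0.5, 3.5]
gripper_width: 0.001
grasp_force: 2.3
```

Call:
servo_tool --moves '[[[0,0,1,0,0,0,0],[0,0,1,0,0,0,0],[0,0,0,0,0,0,0]]]'

```text
time: 35.65
tool_pos: [0.4967, -0.0258, 0.1788]
tool_rot: [0.002, -0.0, 1.0, -0.0]
contact_force: [-1.3, 1.5, 9.2]
gripper_width: 0.001
grasp_force: 4.6
```

Call:
servo_tool --moves '[[[0,0,1,0,0,0,0],[0,0,1,0,0,0,0],[0,0,0,0,0,0,0]]]'

```text
time: 36.02
tool_pos: [0.4974, -0.026, 0.1782]
tool_rot: [0.003, -0.0, 1.0, -0.001]
contact_force: [-1.7, 1.0, 13.7]
gripper_width: -0.006
grasp_force: 6.7
```

Call:
servo_tool --moves '[[[0,0,1,0,0,0,0],[0,0,0,0,0,0,0],[0,0,0,0,0,0,0]]]'

```text
time: 36.4
tool_pos: [0.4978, -0.026, 0.1778]
tool_rot: [0.003, -0.0, 1.0, -0.001]
contact_force: [-3.2, 0.9, 15.0]
gripper_width: -0.001
grasp_force: 7.8
```

The force rises firmly at about 8 N/mm with no plateau, so the cap is home. Retreat.

Call:
servo_tool --moves '[[[0,0,-10,0,0,0,0],[0,0,-50,0,0,0,0],[45,0,-10,0,0,0,0],[50,40,0,0,0,0,0],[0,50,0,0,0,0,0],[0,50,0,0,0,0,0],[0,50,0,0,0,0,0],[0,50,0,0,0,0,0],[0,40,0,0,0,0,0],[0,0,0,0,0,0,0],[0,0,0,0,0,0,0]]]'

```text
time: 37.78
tool_pos: [0.4011, 0.253, 0.2426]
tool_rot: [-0.001, -0.0, 1.0, -0.0]
contact_force: [0.3, 0.1, -0.2]
gripper_width: 0.004
grasp_force: 0.0
```

```bash
python3 - <<'E'
from h import *
g=cv2.cvtColor(grab('side')['image'],cv2.COLOR_BGR2GRAY)
print(g[180:206,300:308:2].T); print(g[219:260,323:327:2].T)
st=manip.state(); print(st['tool_pos'],st['contact_force'])
print(manip.job_done())
E
```

```text
[[117 120 164 159 155 155 155 155 157 159 146  93  96  85  86  86  83  88
  113 139 135 113 109 130 131 130]
 [ 90  91 158 158 154 155 156 155 157 157 151  94 101  88  88  88  80  89
  107 176 142 128  87 133 133 132]
 [136 131 158 157 156 156 156 155 157 158 152  94  87  85  84  92  95  87
  114 184 163 126  92 131 133 131]
 [128 131 150 157 156 156 156 156 159 160 140 109  92  91  97  97  97 107
  187 150 162 115 120 136 141 139]]
[[ 28  53 156 224 220 217 218 217 167 155 155 154 152 147 140 171 218 217
  144 156 128  91 135 137 135 134 134 134 135 134 133 133 133 135 133 110
  108 176 221 168 218]
 [ 32  33 124 225 219 216 218 218 177 171 168 164 159 151 142 160 219 217
  141 132 115  96 137 137 136 136 136 136 136 136 135 134 134 136 133 112
  110 181 218 170 220]]
[0.40129005 0.2527292  0.2427779 ] [-0.02173581 -0.65838317 -0.7845059 ]
the job is handed in; nothing more can be done
None
```

I've handed the job in: vessel_b on the left pan sank, so it is the heavier one; its cap held firm when pressed again and reads as home, and both vessels are standing on their pans.

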